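# Tighten the turntable's lock ring with the pin spanner

## Robot

A 6-joint arm with a two-finger parallel gripper is mounted at the origin on the work surface. World frame = base frame: x ahead of the robot, y to its left, z up, the work surface at z = 0. Lengths are in m, angles in rad, forces in N, time in s.
With the tool pointing down it reaches from about 0.3 to 0.85 m from the base axis. Payload 5.4 kg.
Tool frame: the origin (TCP) lies on the centre line of the jaws, within the pads' length; the fingertips stand 11 mm ahead of it and the grasp point (between the pads) lies 8 mm behind it; z points along the fingers, y is the line along which they close (so a half turn about z gives the same grasp; the last joint's range is limited). The gripper opens to 85 mm and grips with 20 to 120 N. Pads are 22 mm wide; open, the fingers measure 114 mm over their backs; the gripper's body (76 mm by 85 mm) begins 54 mm behind the grasp point. The pads swing forward as they close: fully open they stand 13 mm farther back than shut.
Start: joints at [-1.514, 0.158, 1.597, -0, 1.386, -0.21], TCP at [0.152, -0.555, 0.242] pointing down, gripper open.
Joint ranges: [-2.91, 2.91], [-0.94, 2.29], [0.18, 2.7], [-1.29, 4.43], [0.17, 2.64], [-3, 3]. Speed limits (rad/s): [2.57, 2.57, 3.14, 3.14, 3.14, 3.14].

## Interface

Orientations are given as a 3x3 rotation matrix whose columns are the frame's x, y, z axes.
In Python, from workcell import env gives the robot as it stands.
- The arm moves only by the tool send_rows, never from a script. Its argument "increments" is a list of rows, each a list of 5 numbers: the shift along the world's x, y, z in m, then the turn about the world's z in degrees, then the opening, from -1 (shut) to 1 (fully open). In form: [[tx, ty, tz, yaw, gripper], ...]. A call has 1 to 12 rows; each row is the pose to reach, as a shift and turn from the pose commanded when the call began; what a row does not reach only later rows make up. A row lasts 1/8 s, in which the tool goes at most 62.5 mm and 10.7 degrees, less where a joint would pass 70% of its speed; a pose out of reach is approached as far as the arm can. A call with a gripper value outside its range is refused whole. The fingers move at their own pace and stop on an object; the grip force is fixed at half the most. Time passes only in rows, so rows that repeat a pose let the fingers close. It gives the time, the measured TCP pose, the force, the opening and the grip force at its end, in the units of the state.
- env.observe(): the state, without advancing time (a new reading comes with each control period).
- env.read_camera(name): name is "side" or "top" or "wrist"; returns a dict with "color" (480x640x3 uint8, red, green, blue), "z_map" (480x640 float32, m along the optical axis (not along the pixel's ray), 0 where there is no reading), "fx", "fy", "cx", "cy" (pixels), "world_from_camera" (4x4, takes a point from camera to world coordinates). Camera axes: x right, y up, looking along -z (the intrinsics and any distortion apply to the point x, -y, -z); pixel columns grow to the right and rows downward; lengths in m; the calibration is good to about 2 mm. A picture is of the moment at which its call begins.
- env.finish_job(): hands the job in; it is judged then, once.
The state is a dict: "t": time; "joints": joint angles; "qd": joint speeds; "joint_efforts": joint torques, N m; "eef_pos": TCP position; "ee_rot": TCP orientation; "wrist_force": force on the tool from outside, world axes, zero at the start; "moment": the same for the moment, N m; "opening": finger opening in m; "grip_force": force on a finger pad.
Only numpy, scipy, OpenCV 4.12 (cv2) and the standard library are available. Lean on these libraries where they do the work, as an engineer would, in place of code of your own. Each camera call takes 0.05 s, during which the arm holds its last target. There are 200 camera calls.

## Task

The decorating turntable's brass lock ring has worked loose. Take the blue-handled pin spanner out of its stand, seat both its prongs fully in the ring's two holes, and only then turn the ring clockwise (seen from above) until its white mark meets the white line on the grey base. Leave the spanner standing seated in the ring, let go of it, and leave the smaller orange-handled spanner in its stand.

Things in the scene. Friction and masses are not known exactly. Their poses are not given: they have to be found in the camera images.
- spanner: Blue-gripped T-shaped pin spanner, 100 tall, 0.3 kg, upright in a fixed 36-high wood block (lift straight up). Origin midway between prong tips, 20 above the table; z up, x along the prong line. Two prongs d12 at x=+-38, 16 long, under a crosspiece 92x34x10; stem d16; flat grip 56 (x) x 16 (y), z 56 to 100: pinch its 16. A half turn is the same. All mm.
- lock_ring_top (a point): Centre of the top of the brass lock ring (d116, 24 thick) on a fixed grey turntable base (d156), 60 mm above the table. Axes turn with the ring: z up, x through its two holes, d22, 20 deep, at x=+-38 mm; white mark at +y. Seated, the spanner's origin is 16 mm below this point, crosspiece flat on the ring; prongs have 5 mm play all round: 0.13 rad of turn before the ring follows.
- lock_ring (a joint): Turn of the lock ring about its vertical axis, rad, growing clockwise seen from above. 0: the white mark on its rim meets the white line on the grey base. It starts between -1.15 and -0.75; a stop ends its travel at +0.15. It drags evenly with about 0.15 N m and stays where it is left.
- spare: Bystander: a like pin spanner, same height, with an orange grip and prongs only 44 mm apart (crosspiece 60 mm long), too narrow for the ring, upright in its own wooden block (88 x 50 x 36 mm). Origin midway between its prong tips, z up, x along the prong line. Leave it there.
Things that resemble listed ones, but are neither listed nor needed, are in the scene too. What is shaped like the spanner but green is not meant.

How it is judged:
By the outcome, as a careful person would: the job done as asked, in the order asked, and still so for the second after the job is handed in, with the robot touching nothing.
It also fails if it takes over 40 s, if anything falls off the work surface, if the arm or the gripper's body presses on something with over 40 N, if the wrist force passes 120 N, or if a joint passes its speed limit or range.

## Working session

There is one attempt and no reset: what is moved stays moved. The work goes in short steps, Python scripts to look and compute and a tool call to move; the robot and the scene stay as the last step left them, time stands still between calls to the robot, and variables do not carry over. Pictures are saved under pics/ and viewed, at most 10 in all, crops included, and the job is handed in when it is done.

Besides the shell and the picture viewer there is one more tool, called after ">>>" as name(argument=value, ...), one argument or row to a line, values as JSON. send_rows: Moves the arm, as the interface text tells. Its arguments: {"type":"object","properties":{"increments":{"type":"array"}},"required":["increments"]}

```bash
mkdir -p pics; cat > h.py <<'E'
import numpy as np, cv2
from workcell import env
def cam(n):
    return env.read_camera(n)
def pts(c):
    z=c["z_map"]; v,u=np.mgrid[0:480,0:640]
    p=np.stack([(u-c["cx"])/c["fx"]*z,-(v-c["cy"])/c["fy"]*z,-z,np.ones_like(z)],-1)
    w=p@np.array(c["world_from_camera"]).T
    w[z==0]=np.nan
    return w[...,:3]
def save(c,n): cv2.imwrite(n,c["color"][...,::-1])
E
python3 - <<'E'
from h import *
for n in("top","side"):
    c=cam(n); save(c,f"pics/{n}0.png"); np.savez(f"{n}0.npz",**c)
    print(n,c["fx"],c["cx"],c["cy"],np.round(c["world_from_camera"],3).tolist(),[k for k in c])
s=env.observe(); print(s["t"],s["eef_pos"],np.round(s["ee_rot"],3).tolist(),s["opening"])
E
```

```text
top 521.7783804263657 311.2338039419769 245.3601510452109 [[0.025, 0.986, -0.167, 0.388], [-1.0, 0.024, -0.009, -0.041], [-0.005, 0.168, 0.986, 0.989], [0.0, 0.0, 0.0, 1.0]] ['color', 'z_map', 'fx', 'fy', 'cx', 'cy', 'world_from_camera']
side 455.74228068777467 322.5442874208886 239.56823966504385 [[-0.98, 0.104, -0.173, 0.378], [-0.201, -0.551, 0.81, 0.616], [-0.011, 0.828, 0.561, 0.494], [0.0, 0.0, 0.0, 1.0]] ['color', 'z_map', 'fx', 'fy', 'cx', 'cy', 'world_from_camera']
0.1 [ 0.15155051 -0.55413168  0.24140574] [[0.965, 0.264, -0.0], [0.264, -0.965, 0.002], [0.0, -0.002, -1.0]] 0.08547457489375819
```

View pics/top0.png

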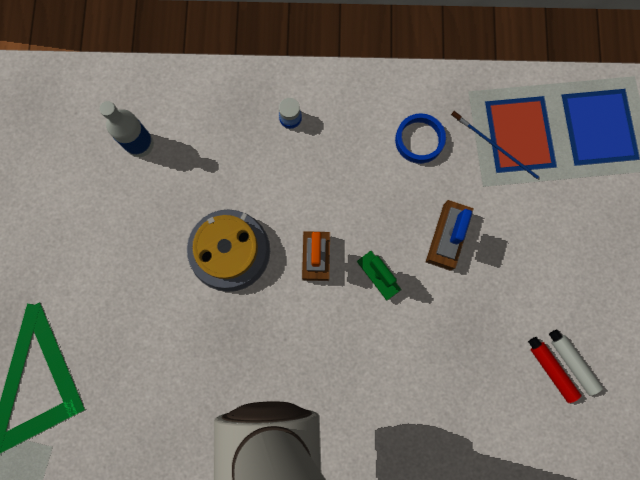

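View pics/side0.png

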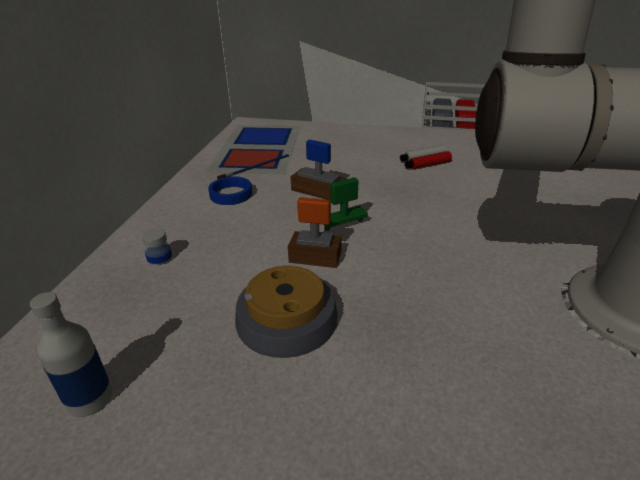

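The candidates are the blue T-spanner in a wood block at (460,226), the green lookalike at (380,275), and the orange spare in its block at (316,250). The blue one fits the description: blue grip, wider crosspiece, 36-high block. The ring is at (225,246). I'll confirm with an enlarged crop of the spanner and the ring.

```bash
python3 - <<'E'
from h import *
c=dict(np.load("top0.npz")); im=c["color"][...,::-1]
a=cv2.resize(im[200:300,180:280],(400,400),interpolation=cv2.INTER_CUBIC)
b=cv2.resize(im[190:290,410:510],(400,400),interpolation=cv2.INTER_CUBIC)
cv2.imwrite("pics/crop0.png",np.clip(np.hstack([a,b])*1.3,0,255).astype(np.uint8))
w=pts(c); hsv=cv2.cvtColor(c["color"],cv2.COLOR_RGB2HSV)
v,u=np.mgrid[0:480,0:640]
def rect(m,name):
    p=w[m]; p=p[~np.isnan(p[:,0])]
    r=cv2.minAreaRect((p[:,:2]*1000).astype(np.float32)); print(name,len(p),np.round(r[0],1),np.round(r[1],1),round(r[2],1),"z",np.round(np.percentile(p[:,2],[5,50,95]),3),"mean",np.round(p.mean(0),4))
box=(u>420)&(u<480)&(v>195)&(v<275)
blue=(hsv[...,0]>100)&(hsv[...,0]<130)&(hsv[...,1]>120)&box
rect(blue&(w[...,2]>.112),"grip top")
rect(box&(w[...,2]>.028)&(w[...,2]<.042),"block")
rect(box&(w[...,2]>.042)&(w[...,2]<.056),"cross")
rb=(u>180)&(u<280)&(v>200)&(v<300)
top=rb&(w[...,2]>.053)&(w[...,2]<.068); rect(top,"ringtop")
rect(rb&(w[...,2]>.02)&(w[...,2]<.05),"base")
gold=rb&(hsv[...,0]>12)&(hsv[...,0]<30)&(hsv[...,1]>120)&(w[...,2]>.054); rect(gold,"gold")
d=cv2.minEnclosingCircle((w[top][:,:2]*1000).astype(np.float32)); print(d)
# inspect intermediate heights
for n,(uu,vv) in dict(hole1=(205,255),hole2=(243,236),mark=(210,219),line=(246,216)).items(): print(n,np.round(w[vv,uu],4))
E
```

```text
grip top 307 [ 578.2 -291. ] [15.4 55.2] 71.3 z [0.115 0.121 0.123] mean [ 0.5776 -0.29    0.1201]
block 723 [ 578.9 -292. ] [ 50.7 121.9] 72.6 z [0.033 0.037 0.04 ] mean [ 0.5709 -0.2826  0.0368]
cross 590 [ 579.3 -288.7] [41.9 91.5] 71.1 z [0.044 0.047 0.05 ] mean [ 0.5719 -0.2845  0.0471]
ringtop 2979 [541.3 124. ] [114.4 114.5] 2.6 z [0.058 0.061 0.064] mean [0.5404 0.1237 0.0609]
base 2145 [539.6 123.1] [149.3 149.7] 4.0 z [0.026 0.037 0.042] mean [0.5308 0.1143 0.0364]
gold 2784 [541.3 124. ] [114.4 114.5] 2.6 z [0.058 0.061 0.064] mean [0.5398 0.1235 0.0609]
((541.5010375976562, 124.27627563476562), 58.27714920043945)
hole1 [0.5265 0.1627 0.0391]
hole2 [0.5637 0.0942 0.0399]
mark [0.5898 0.1528 0.0612]
line [0.6021 0.0906 0.0384]
```

View pics/crop0.png

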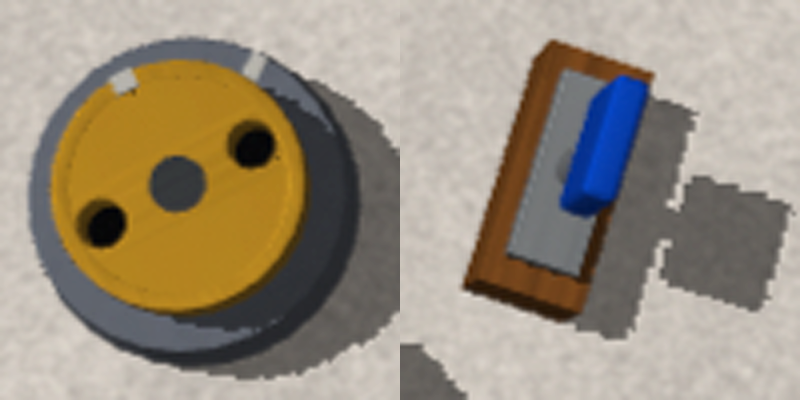

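The crop confirms it: the blue grip (crop 605,145) stands on the wide grey crosspiece in the long block. The ring's mark is at crop (123,81), the base line at (256,66), and the holes at (103,223) and (252,144). Next I'll compute the angles.

```bash
cat >> h.py <<'E'
def onplane(c,u,v,z):
    T=np.array(c["world_from_camera"]); d=T[:3,:3]@np.array([(u-c["cx"])/c["fx"],-(v-c["cy"])/c["fy"],-1]); o=T[:3,3]
    return o+d*(z-o[2])/d[2]
E
python3 - <<'E'
from h import *
c=dict(np.load("top0.npz")); f=lambda x,y,z:onplane(c,180+x/4-.4,200+y/4-.4,z)[:2]
h1=f(103,223,.06);h2=f(252,144,.06);m=f(123,81,.06);l=f(256,66,.036)
C=(h1+h2)/2; ang=lambda d:np.degrees(np.arctan2(d[1],d[0]))
print(h1,h2,C,np.linalg.norm(h2-h1),"hole ang",ang(h2-h1),"mark",ang(m-C),"line",ang(l-C))
R=np.array([.5414,.1242]);print("wrt ring fit: mark",ang(m-R),"line",ang(l-R))
E
```

```text
[0.52286    0.15753206] [0.5606928  0.09208793] [0.5417764 0.12481  ] 0.07559268047467783 hole ang -59.968090461111906 mark 30.495299397082206 line -25.889274201851748
wrt ring fit: mark 30.845126868093743 line -25.28275671510342
```

>>> send_rows(
  increments=[
    [0.02, 0.012, 0, 10, 1],
    [0.06, 0.037, -0.005, 20, 1],
    [0.1, 0.062, -0.01, 30, 1],
    [0.14, 0.087, -0.015, 40.5, 1],
    [0.18, 0.112, -0.02, 51, 1],
    [0.22, 0.137, -0.025, 61.5, 1],
    [0.26, 0.162, -0.03, 72, 1],
    [0.3, 0.187, -0.035, 82.5, 1],
    [0.34, 0.212, -0.04, 93, 1],
    [0.38, 0.237, -0.045, 103.5, 1],
    [0.41, 0.255, -0.05, 114, 1],
    [0.426, 0.2635, -0.052, 124.5, 1],
  ],
)

```text
t: 1.6
eef_pos: [0.5785, -0.2894, 0.1891]
ee_rot: [[-0.769, 0.64, -0.001], [0.64, 0.769, 0.001], [0.002, 0.0, -1.0]]
wrist_force: [0.3, 0.2, 0.5]
opening: 0.0853
grip_force: 0.0
```

>>> send_rows(
  increments=[
    [0, 0, 0, 10.5, 1],
    [0, 0, 0, 20, 1],
    [0, 0, 0, 21.5, 1],
    [0, 0, 0, 21.5, 1],
  ],
)

```text
t: 2.1
eef_pos: [0.5774, -0.2911, 0.19]
ee_rot: [[-0.946, 0.323, -0.0], [0.323, 0.946, 0.0], [0.0, 0.0, -1.0]]
wrist_force: [-0.6, -1.3, 0.1]
opening: 0.0855
grip_force: 0.0
```

```bash
python3 - <<'E'
from h import *
c=cam("wrist"); save(c,"pics/w1.png"); np.savez("w1.npz",**c)
s=env.observe(); R=s["ee_rot"]; print(s["t"],s["eef_pos"],np.round(s["joints"],3),np.degrees(np.arctan2(R[1][1],R[0][1])))
w=pts(c); hsv=cv2.cvtColor(c["color"],cv2.COLOR_RGB2HSV)
m=(hsv[...,0]>100)&(hsv[...,0]<130)&(hsv[...,1]>120)&(w[...,2]>.115)&(w[...,2]<.128)
p=w[m]; print(len(p)); print(cv2.minAreaRect((p[:,:2]*1000).astype(np.float32)) if len(p) else "")
E
```

```text
2.15 [ 0.57739995 -0.29113629  0.1900845 ] [-0.654  0.381  1.434 -0.     1.327 -1.895] 71.15597214960498
2708
((577.005859375, -290.8406066894531), (15.318028450012207, 55.07970428466797), 71.92731475830078)
```

View pics/w1.png

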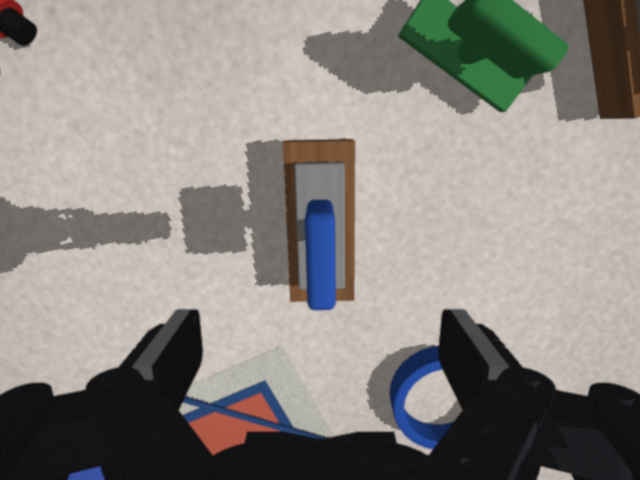

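The wrist view shows the blue grip at (321,255), centred between the open jaws and aligned with them. Now I descend and grip.

>>> send_rows(
  increments=[
    [0, 0, -0.02, 0, 1],
    [0, 0, -0.05, 0, 1],
    [0, 0, -0.08, 0.5, 1],
    [0, 0, -0.095, 0.5, 1],
    [0, 0, -0.1, 0.5, 1],
    [0, 0, -0.1, 0.5, 1],
    [0, 0, -0.1, 0.5, -1],
    [0, 0, -0.1, 0.5, -1],
    [0, 0, -0.1, 0.5, -1],
    [0, 0, -0.1, 0.5, -1],
    [0, 0, -0.1, 0.5, -1],
    [0, 0, -0.1, 0.5, -1],
  ],
)

```text
t: 3.65
eef_pos: [0.5779, -0.2912, 0.0907]
ee_rot: [[-0.95, 0.313, 0.001], [0.313, 0.95, -0.0], [-0.001, -0.0, -1.0]]
wrist_force: [-0.1, 0.2, 2.5]
opening: 0.0152
grip_force: 59.6
```

>>> send_rows(
  increments=[
    [0, 0, 0.01, 0, -1],
    [0, 0, 0.03, 0, -1],
    [0, 0, 0.06, 0, -1],
    [0, 0, 0.09, 0, -1],
    [0, 0, 0.12, 0, -1],
    [0, 0, 0.14, 0, -1],
    [0, 0, 0.15, 0, -1],
    [0, 0, 0.15, 0, -1],
  ],
)

```text
t: 4.65
eef_pos: [0.5776, -0.2912, 0.2406]
ee_rot: [[-0.95, 0.313, 0.0], [0.313, 0.95, -0.0], [-0.0, -0.0, -1.0]]
wrist_force: [0.4, -0.1, -3.6]
opening: 0.0153
grip_force: 58.9
```

>>> send_rows(
  increments=[
    [-0.001, 0.015, 0, -2, -1],
    [-0.004, 0.05, 0, -5, -1],
    [-0.008, 0.095, 0, -10, -1],
    [-0.012, 0.14, 0, -14, -1],
    [-0.016, 0.185, 0, -19, -1],
    [-0.02, 0.23, 0, -23, -1],
    [-0.024, 0.275, 0, -28, -1],
    [-0.028, 0.32, 0, -33, -1],
    [-0.032, 0.36, 0, -37, -1],
    [-0.035, 0.395, 0, -40, -1],
    [-0.0365, 0.412, 0, -41.5, -1],
    [-0.0365, 0.4155, 0, -41.5, -1],
  ],
)

```text
t: 6.15
eef_pos: [0.5401, 0.1252, 0.2388]
ee_rot: [[-0.506, 0.862, -0.003], [0.862, 0.506, -0.0], [0.001, -0.002, -1.0]]
wrist_force: [-0.7, 0.0, -4.5]
opening: 0.0153
grip_force: 59.0
```

>>> send_rows(
  increments=[
    [0, 0, 0, 0, -1],
    [0, 0, -0.03, 0, -1],
    [0, 0, -0.05, 0, -1],
    [0, 0, -0.05, 0, -1],
  ],
)

```text
t: 6.65
eef_pos: [0.5397, 0.1233, 0.1881]
ee_rot: [[-0.503, 0.864, -0.005], [0.864, 0.503, -0.0], [0.002, -0.004, -1.0]]
wrist_force: [0.1, -0.1, -4.4]
opening: 0.0153
grip_force: 59.0
```

```bash
python3 - <<'E'
from h import *
s=env.observe(); R=s["ee_rot"]; print(s["t"],s["eef_pos"],s["opening"],np.round(s["joints"],3),np.degrees(np.arctan2(R[1][1],R[0][1])))
c=cam("wrist"); np.savez("w2.npz",**c); a=cam("side"); np.savez("s2.npz",**a); b=cam("top"); np.savez("t2.npz",**b)
g=a["color"][200:380,200:380]
cv2.imwrite("pics/v2.png",np.hstack([cv2.resize(c["color"],(440,330)),cv2.resize(g,(330,330))])[...,::-1])
E
```

```text
6.65 [0.53967544 0.12331904 0.18810376] 0.015347158602657633 [ 0.006  0.154  1.712 -0.     1.28  -0.521] 30.22452619943098
```

View pics/v2.png

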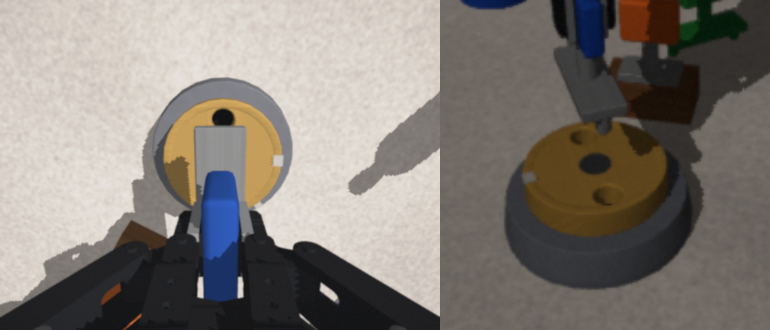

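The wrist view shows the crosspiece lined up with the visible hole at (222,118). The side view shows the spanner upright above the ring. I'll measure the remaining offset.

```bash
python3 - <<'E'
from h import *
c=dict(np.load("w2.npz")); w=pts(c); v,u=np.mgrid[0:480,0:640]
hsv=cv2.cvtColor(c["color"],cv2.COLOR_RGB2HSV)
e=np.array([np.cos(np.radians(-60)),np.sin(np.radians(-60))]); n=np.array([-e[1],e[0]])
m=(u>270)&(u<370)&(v>170)&(v<300)&(w[...,2]>.13)&(w[...,2]<.155)&(hsv[...,1]<80)
p=w[m]; print("cross",len(p),np.round(np.nanpercentile(p[:,2],[5,50,95]),4))
P=p[:,:2]; a=P@e; b=P@n; print("along",np.round([a.min(),a.max()],4),"lat",np.round(np.percentile(b,[.5,99.5]),4), cv2.minAreaRect((P*1000).astype(np.float32)))
m=(u>200)&(u<450)&(v>100)&(v<330)&(w[...,2]>.054)&(w[...,2]<.068)
p=w[m]; print("ring z",np.nanmedian(p[:,2])); print(cv2.minEnclosingCircle((p[:,:2]*1000).astype(np.float32)))
P=p[:,:2]; from scipy.spatial import ConvexHull
H=P[ConvexHull(P).vertices]
from scipy.optimize import least_squares
r=least_squares(lambda x:np.hypot(H[:,0]-x[0],H[:,1]-x[1])-.058,[.54,.124],loss="soft_l1",f_scale=.0005); print("fit",r.x)
C=r.x; print("C along",C@e,"lat",C@n)
def ang(d): return np.degrees(np.arctan2(d[1],d[0]))
k=480/330*1.0
# mark white & hole
white=(u>380)&(u<425)&(v>210)&(v<250)&(c["color"].min(-1)>150)&(w[...,2]>.05); q=w[white][:,:2].mean(0); print("mark",q,white.sum(),ang(q-C))
dark=(u>300)&(u<350)&(v>150)&(v<190)&(c["color"].max(-1)<60); print("hole px",u[dark].mean(),v[dark].mean(), onplane(c,u[dark].mean(),v[dark].mean(),.06)[:2])
E
```

```text
cross 6001 [0.1426 0.1438 0.1449]
along [0.1166 0.1682] lat [0.512  0.5453] ((528.9945678710938, 141.02195739746094), (33.802791595458984, 51.542076110839844), 30.28176498413086)
ring z 0.060547243395316225
((540.596923828125, 126.3470687866211), 58.18486404418945)
fit [0.54032806 0.12599132]
C along 0.16105234110069983 lat 0.5309334849918771
mark [0.58664463 0.15254715] 233 29.828004036298836
hole px 324.0522648083624 170.93031358885017 [0.51993236 0.16110449]
```

>>> send_rows(
  increments=[
    [0.0015, 0.002, 0, 0, -1],
    [0.0015, 0.002, -0.02, 0, -1],
    [0.0015, 0.002, -0.04, 0, -1],
    [0.0015, 0.002, -0.05, 0, -1],
    [0.0015, 0.002, -0.055, 0, -1],
    [0.0015, 0.002, -0.06, 0, -1],
    [0.0015, 0.002, -0.063, 0, -1],
    [0.0015, 0.002, -0.066, 0, -1],
    [0.0015, 0.002, -0.068, 0, -1],
    [0.0015, 0.002, -0.068, 0, -1],
  ],
)

```text
t: 8.05
eef_pos: [0.5425, 0.1263, 0.1222]
ee_rot: [[-0.504, 0.864, -0.0], [0.864, 0.504, -0.0], [0.0, -0.0, -1.0]]
wrist_force: [-0.2, -0.5, -3.6]
opening: 0.0155
grip_force: 59.0
```

>>> send_rows(
  increments=[
    [-0.001, -0.001, -0.002, 0, -1],
    [-0.001, -0.001, -0.004, 0, -1],
    [-0.001, -0.001, -0.006, 0, -1],
    [-0.001, -0.001, -0.007, 0, -1],
    [-0.001, -0.001, -0.0075, 0, -1],
    [-0.001, -0.001, -0.008, 0, -1],
    [-0.001, -0.001, -0.008, 0, -1],
  ],
)

```text
t: 8.93
eef_pos: [0.5416, 0.1254, 0.1146]
ee_rot: [[-0.504, 0.863, 0.0], [0.863, 0.504, -0.0], [-0.0, 0.0, -1.0]]
wrist_force: [-0.9, 0.0, -0.2]
opening: 0.0152
grip_force: 59.6
```

>>> send_rows(
  increments=[
    [0, 0, -0.0005, 0, -1],
    [0, 0, -0.001, 0, -1],
    [0, 0, -0.001, 0, -1],
  ],
)

```text
t: 9.3
eef_pos: [0.5417, 0.1254, 0.1146]
ee_rot: [[-0.505, 0.863, 0.0], [0.863, 0.505, -0.0], [-0.0, -0.0, -1.0]]
wrist_force: [-6.0, 0.2, 7.1]
opening: 0.0152
grip_force: 60.7
```

```bash
python3 - <<'E'
from h import *
s=env.observe(); R=s["ee_rot"]; print(s["t"],s["eef_pos"],s["wrist_force"],s["moment"],s["joints"],np.degrees(np.arctan2(R[1][1],R[0][1])))
c=cam("wrist"); np.savez("w3.npz",**c); a=cam("side"); np.savez("s3.npz",**a); t=cam("top"); np.savez("t3.npz",**t)
g=a["color"][220:360,220:360]; g2=t["color"][195:300,175:280]
R=lambda x,s:cv2.resize(x,s,interpolation=cv2.INTER_CUBIC)
im=np.hstack([R(g,(400,400)),R(g2,(400,400))]); cv2.imwrite("pics/v3.png",np.clip(im[...,::-1]*1.4,0,255).astype(np.uint8))
E
```

```text
9.3 [0.5416933  0.12540918 0.1146153 ] [-5.98958984  0.19309994  7.14403788] [-0.07659954  1.05307518  0.02908208] [ 1.02375321e-02  2.43731570e-01  1.76491327e+00 -1.60901632e-04
  1.13293048e+00 -5.18522903e-01] 30.299649956855536
```

View pics/v3.png

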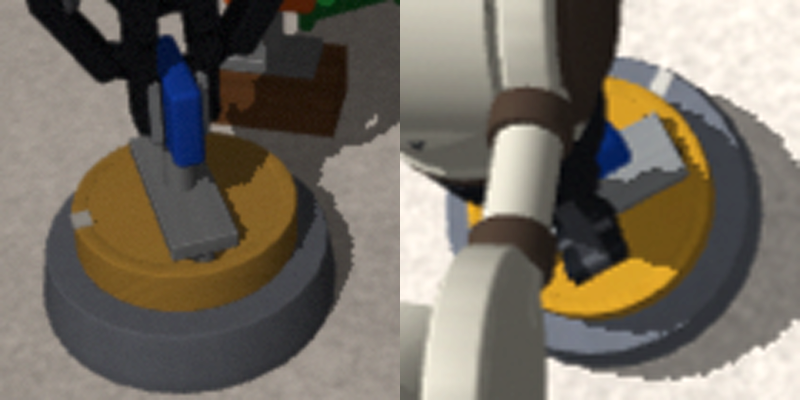

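The side view shows the crosspiece (185,200) lying on the ring, with about 7 N of contact force. The top view shows the base line at (660,80). I'll verify the seating height and measure the line's direction.

```bash
python3 - <<'E'
from h import *
v,u=np.mgrid[0:480,0:640]
c=dict(np.load("w3.npz")); w=pts(c); hsv=cv2.cvtColor(c["color"],cv2.COLOR_RGB2HSV)
m=(u>230)&(u<400)&(v>120)&(v<330)&(w[...,2]>.05)&(w[...,2]<.09)
gray=m&(hsv[...,1]<60); gold=m&(hsv[...,0]>10)&(hsv[...,0]<30)&(hsv[...,1]>100)
print("cross z",np.median(w[gray][:,2]),gray.sum(),"ring z",np.median(w[gold][:,2]),gold.sum())
ang=lambda d:np.degrees(np.arctan2(d[...,1],d[...,0]))
for n,C in(("top0",[.5414,.1242]),("t3",[.5414,.1242]),("side0",None)):
    c=dict(np.load(n+".npz")); im=c["color"].astype(int); mx,mn=im.max(-1),im.min(-1); w=pts(c)
    if C is None:
        # ring centre in side
        g=(w[...,2]>.054)&(w[...,2]<.066)&(np.hypot(w[...,0]-.541,w[...,1]-.124)<.066)
        C,r=cv2.minEnclosingCircle((w[g][:,:2]*1000).astype(np.float32)); C=np.array(C)/1000; print("sideC",C,r)
    d=w[...,:2]-C; r=np.hypot(d[...,0],d[...,1]); 
    for nm,k in(("line",(r>.06)&(r<.077)&(w[...,2]>.03)&(w[...,2]<.044)),("mark",(r>.047)&(r<.0575)&(w[...,2]>.056)&(w[...,2]<.066))):
        k=k&(mn>135)&(mx-mn<40)
        if k.sum(): 
            a=ang(d[k]); print(n,nm,k.sum(),"ang mean/med",a.mean().round(2),np.median(a).round(2),np.round([a.min(),a.max()],1),"px",u[k].mean(),v[k].mean(),"z",np.median(w[k][:,2]))
E
```

```text
cross z 0.07030555811788246 6016 ring z 0.060462579951965814 15610
t3 line 22 ang mean/med -24.86 -24.48 [-27.6 -22.2] px 243.1818181818182 215.95454545454547 z 0.03723179281559308
sideC [0.54100702 0.12604204] 59.112552642822266
```

Seated: the crosspiece top is 10 mm above the ring face. The mark is at about 30.3° and the line at about -25°, so I turn clockwise most of the way and then measure again.

>>> send_rows(
  increments=[
    [0, 0, 0.0005, -3, -1],
    [0, 0, 0.0005, -7, -1],
    [0, 0, 0.0005, -11, -1],
    [0, 0, 0.0005, -16, -1],
    [0, 0, 0.0005, -21, -1],
    [0, 0, 0.0005, -26, -1],
    [0, 0, 0.0005, -31, -1],
    [0, 0, 0.0005, -36, -1],
    [0, 0, 0.0005, -41, -1],
    [0, 0, 0.0005, -46, -1],
    [0, 0, 0.0005, -50, -1],
    [0, 0, 0.0005, -50, -1],
  ],
)

```text
t: 10.95
eef_pos: [0.5414, 0.1247, 0.1147]
ee_rot: [[0.337, 0.941, -0.001], [0.941, -0.337, -0.001], [-0.002, -0.0, -1.0]]
wrist_force: [-5.8, -3.9, 6.1]
opening: 0.0157
grip_force: 60.5
```

```bash
python3 - <<'E'
from h import *
s=env.observe(); R=s["ee_rot"]; print(s["t"],s["eef_pos"],s["wrist_force"],s["moment"],np.degrees(np.arctan2(R[1][1],R[0][1])))
c=cam("wrist"); np.savez("w4.npz",**c); a=cam("side"); np.savez("s4.npz",**a); t=cam("top"); np.savez("t4.npz",**t)
g=a["color"][220:360,220:360]; g2=t["color"][195:300,175:280]
R=lambda x,s:cv2.resize(x,s,interpolation=cv2.INTER_CUBIC)
im=np.vstack([np.hstack([R(g,(300,300)),R(g2,(300,300))]),np.hstack([R(c["color"],(400,300)),np.zeros((300,200,3),np.uint8)])]); cv2.imwrite("pics/v4.png",np.clip(im[...,::-1]*1.4,0,255).astype(np.uint8))
E
```

```text
10.95 [0.54137406 0.12468469 0.11466833] [-5.77882959 -3.94549625  6.13686061] [-0.39879823  0.98599244  0.05899703] -19.721539381433765
```

View pics/v4.png

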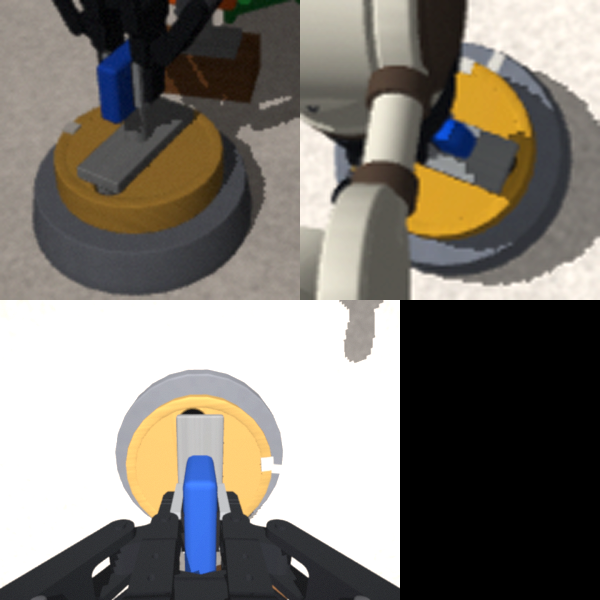

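The wrist view shows the mark at (267,464) and the base line at (278,469), both visible and nearly meeting. I'll measure the gap from that picture.

```bash
cat > meas.py <<'E'
from h import *
import sys
from scipy.spatial import ConvexHull
from scipy.optimize import least_squares
def fit(P,r,x0):
    H=P[ConvexHull(P).vertices]
    return least_squares(lambda x:np.hypot(H[:,0]-x[0],H[:,1]-x[1])-r,x0,loss="soft_l1",f_scale=.0005).x
def run(c,C=None):
    w=pts(c); im=c["color"].astype(int); mx,mn=im.max(-1),im.min(-1)
    near=np.hypot(w[...,0]-.541,w[...,1]-.125)<.066
    k=near&(w[...,2]>.056)&(w[...,2]<.065)&(mx-mn>60); 
    C=fit(w[k][:,:2],.058,[.541,.125]) if C is None else C
    d=w[...,:2]-C; r=np.hypot(d[...,0],d[...,1]); a=np.degrees(np.arctan2(d[...,1],d[...,0]))
    print("C",np.round(C,4))
    for nm,q in(("line",(r>.0595)&(r<.0775)&(w[...,2]>.03)&(w[...,2]<.045)),("mark",(r>.046)&(r<.058)&(w[...,2]>.055)&(w[...,2]<.066))):
        q=q&(np.abs(a)<50)&(mx-mn<45)
        t=np.percentile(mn[q],99)*.8 if q.any() else 0
        q=q&(mn>t); v,u=np.nonzero(q)
        if len(u): print(nm,len(u),"thr",round(t),"px",u.mean().round(1),v.mean().round(1),"ang",a[q].mean().round(2),np.round(np.percentile(a[q],[2,98]),1),"r",np.round([r[q].min(),r[q].max()],4))
if __name__=="__main__":
    for n in sys.argv[1:]: print(n); run(dict(np.load(n+".npz")),np.array([.5414,.1242]) if n[0]=="t" else None)
E
python3 meas.py w4 t4 t3
```

```text
w4
C [0.54   0.1255]
line 306 thr 148 px 443.9 262.7 ang -22.26 [-46.1  10.7] r [0.0649 0.075 ]
mark 394 thr 149 px 427.1 262.0 ang -12.67 [-18.5  -6.9] r [0.0488 0.058 ]
t4
C [0.5414 0.1242]
line 26 thr 121 px 243.0 216.1 ang -24.92 [-28.2 -21.8] r [0.0607 0.0726]
mark 16 thr 121 px 232.9 217.4 ang -14.33 [-18.2 -10.2] r [0.0496 0.0575]
t3
C [0.5414 0.1242]
line 25 thr 121 px 243.1 216.0 ang -24.78 [-28.1 -22. ] r [0.0616 0.0725]
mark 1 thr 66 px 243.0 220.0 ang -32.87 [-32.9 -32.9] r [0.0577 0.0577]
```

>>> send_rows(
  increments=[
    [0, 0, 0, -2.5, -1],
    [0, 0, 0, -5, -1],
    [0, 0, 0, -7.5, -1],
    [0, 0, 0, -9.5, -1],
    [0, 0, 0, -9.5, -1],
    [0, 0, 0, -9.5, -1],
  ],
)

```text
t: 11.85
eef_pos: [0.5412, 0.1248, 0.1147]
ee_rot: [[0.488, 0.873, -0.001], [0.873, -0.488, -0.001], [-0.002, -0.001, -1.0]]
wrist_force: [-7.0, -3.3, 6.8]
opening: 0.0154
grip_force: 60.6
```

```bash
python3 - <<'E'
from meas import *
s=env.observe(); R=s["ee_rot"]; print(s["t"],s["eef_pos"],s["wrist_force"],np.degrees(np.arctan2(R[1][1],R[0][1])))
for n in("w","t"):
    c=cam("wrist" if n=="w" else "top"); np.savez(n+"5.npz",**c); run(c,np.array([.5414,.1242]) if n=="t" else None)
    if n=="w": W=c["color"][220:300,390:490]
    else: T=c["color"][195:275,200:300]
im=np.hstack([cv2.resize(x,(400,320),interpolation=cv2.INTER_CUBIC) for x in(W,T)])[...,::-1]; cv2.imwrite("pics/v5.png",im)
E
```

```text
11.85 [0.54118709 0.12479196 0.11468766] [-7.00869211 -3.26308588  6.81866892] -29.19076076265658
C [0.5399 0.1258]
line 345 thr 148 px 444.8 247.3 ang -24.19 [-44.6   2.4] r [0.0631 0.0753]
mark 395 thr 150 px 427.3 261.6 ang -21.89 [-27.7 -16.3] r [0.0491 0.058 ]
C [0.5414 0.1242]
line 26 thr 121 px 243.0 216.1 ang -24.85 [-28.4 -21.5] r [0.061  0.0731]
mark 26 thr 122 px 236.6 218.8 ang -21.96 [-27.3 -17.2] r [0.0486 0.0579]
```

View pics/v5.png

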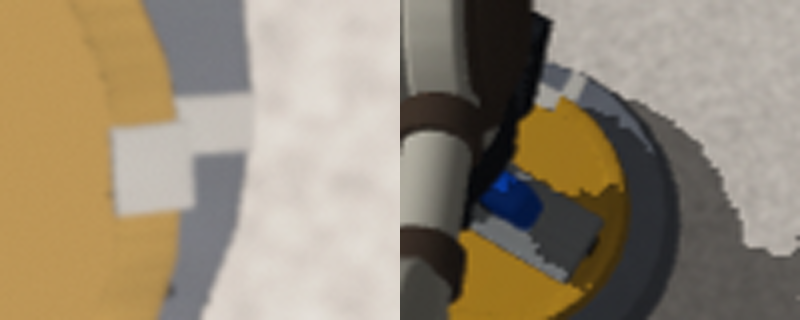

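The wrist crop shows the line's mid at (215,125) and the mark's mid at (152,170), so a few degrees remain.

```bash
python3 - <<'E'
from meas import *
c=dict(np.load("w5.npz")); ang=lambda d:np.degrees(np.arctan2(d[1],d[0]))
l=[onplane(c,390+x/4-.4,220+y/4-.4,.0365)[:2] for x,y in((190,125),(215,125),(235,124))]
m=onplane(c,390+150/4-.4,220+169/4-.4,.0605)[:2]
for C in([.5399,.1258],[.541,.1252]): print([ang(x-np.array(C)).round(2) for x in l],[np.hypot(*(x-np.array(C))).round(4) for x in l],ang(m-np.array(C)).round(2))
E
```

```text
[np.float64(-25.63), np.float64(-25.81), np.float64(-25.82)] [np.float64(0.0652), np.float64(0.0686), np.float64(0.0713)] -22.55
[np.float64(-25.57), np.float64(-25.76), np.float64(-25.77)] [np.float64(0.0639), np.float64(0.0673), np.float64(0.0701)] -22.4
```

>>> send_rows(
  increments=[
    [0, 0, 0, -1.5, -1],
    [0, 0, 0, -3.2, -1],
    [0, 0, 0, -3.2, -1],
    [0, 0, 0, -3.2, -1],
  ],
)

```text
t: 12.45
eef_pos: [0.5411, 0.1248, 0.1147]
ee_rot: [[0.536, 0.844, -0.002], [0.844, -0.536, -0.001], [-0.002, -0.001, -1.0]]
wrist_force: [-6.7, -2.9, 6.4]
opening: 0.0151
grip_force: 60.7
```

```bash
python3 - <<'E'
from meas import *
s=env.observe(); R=s["ee_rot"]; print(s["t"],s["eef_pos"],s["wrist_force"],np.degrees(np.arctan2(R[1][1],R[0][1])))
for n in("w","t"):
    c=cam("wrist" if n=="w" else "top"); np.savez(n+"6.npz",**c); run(c,np.array([.5414,.1242]) if n=="t" else None)
    if n=="w": W=c["color"][220:300,390:490]
    else: T=c["color"][195:275,200:300]
im=np.hstack([cv2.resize(x,(400,320),interpolation=cv2.INTER_CUBIC) for x in(W,T)])[...,::-1]; cv2.imwrite("pics/v6.png",im)
E
```

```text
12.45 [0.541118   0.12483091 0.11469104] [-6.74963946 -2.88443717  6.35800299] -32.388620305388464
C [0.5402 0.1256]
line 361 thr 149 px 444.5 241.4 ang -24.44 [-42.2  -2.1] r [0.0625 0.0751]
mark 412 thr 150 px 427.8 261.2 ang -24.8 [-30.6 -19.1] r [0.0487 0.058 ]
C [0.5414 0.1242]
line 25 thr 121 px 243.0 216.2 ang -24.81 [-28.1 -21.3] r [0.061  0.0723]
mark 27 thr 121 px 237.9 219.4 ang -24.84 [-30.3 -19.6] r [0.0492 0.0576]
```

View pics/v6.png

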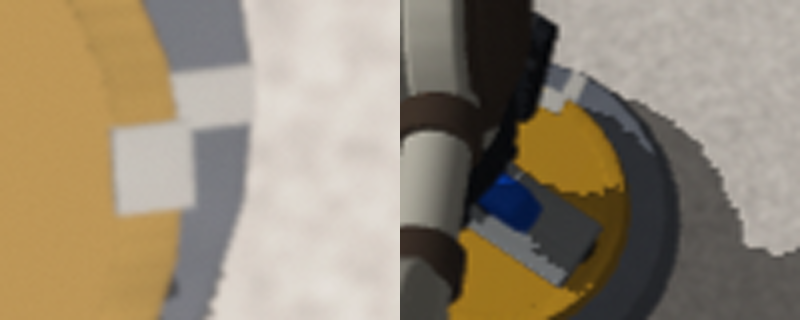

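```bash
python3 - <<'E'
from meas import *
c=dict(np.load("w6.npz")); ang=lambda d:np.degrees(np.arctan2(d[1],d[0]))
l=[onplane(c,390+x/4-.4,220+y/4-.4,.0365)[:2] for x,y in((190,99),(215,97),(240,95))]
m=onplane(c,390+154/4-.4,220+168/4-.4,.0605)[:2]
for C in([.5402,.1256],[.541,.1250]): print([ang(x-np.array(C)).round(2) for x in l],ang(m-np.array(C)).round(2))
w=pts(c); C=np.array([.5402,.1256]); im=c["color"].astype(int);mn=im.min(-1);mx=im.max(-1)
d=w[...,:2]-C; r=np.hypot(*np.moveaxis(d,-1,0)); a=np.degrees(np.arctan2(d[...,1],d[...,0]))
q=(r>.0625)&(r<.073)&(np.abs(a+25)<9)&(mn>145)&(mx-mn<45)&(w[...,2]<.045)&(w[...,2]>.032); print(q.sum(),a[q].mean(),np.percentile(a[q],[2,98]))
E
```

```text
[np.float64(-25.43), np.float64(-25.54), np.float64(-25.64)] -25.53
[np.float64(-25.25), np.float64(-25.37), np.float64(-25.48)] -25.32
285 -25.29824428398338 [-29.50173893 -21.85636337]
```

The mark and line agree to within about 0.5° in both cameras. I back off slightly inside the play to unload, then release and retreat straight up.

>>> send_rows(
  increments=[
    [0, 0, 0.0005, 1.5, -1],
    [0, 0, 0.0008, 2.5, -1],
    [0, 0, 0.0008, 2.5, -1],
    [0, 0, 0.0008, 2.5, 0],
    [0, 0, 0.0008, 2.5, 0.5],
    [0, 0, 0.0008, 2.5, 1],
    [0, 0, 0.0008, 2.5, 1],
    [0, 0, 0.0008, 2.5, 1],
    [0, 0, 0.0008, 2.5, 1],
    [0, 0, 0.0008, 2.5, 1],
  ],
)

```text
t: 13.8
eef_pos: [0.5416, 0.1254, 0.1146]
ee_rot: [[0.499, 0.867, 0.0], [0.867, -0.499, 0.0], [0.0, -0.0, -1.0]]
wrist_force: [0.2, -0.1, 0.3]
opening: 0.0855
grip_force: 0.0
```

>>> send_rows(
  increments=[
    [0, 0, 0.01, 2.5, 1],
    [0, 0, 0.03, 2.5, 1],
    [0, 0, 0.06, 2.5, 1],
    [0, 0, 0.1, 2.5, 1],
    [-0.03, 0, 0.14, 2.5, 1],
    [-0.06, 0, 0.15, 2.5, 1],
    [-0.1, 0, 0.15, 2.5, 1],
    [-0.1, 0, 0.15, 2.5, 1],
    [-0.1, 0, 0.15, 2.5, 1],
  ],
)

```text
t: 14.92
eef_pos: [0.4421, 0.1253, 0.2648]
ee_rot: [[0.461, 0.888, 0.001], [0.888, -0.461, -0.0], [0.0, 0.001, -1.0]]
wrist_force: [-0.1, 0.1, -0.3]
opening: 0.0854
grip_force: 0.0
```

```bash
python3 - <<'E'
from meas import *
s=env.observe(); print(s["t"],s["eef_pos"],s["wrist_force"],s["opening"])
c=cam("top"); run(c,np.array([.5414,.1242])); a=cam("side")
w=pts(c); print("cross/ring z near",np.round(np.nanpercentile(w[(np.hypot(w[...,0]-.5414,w[...,1]-.1245)<.05)&(w[...,2]<.08)][:,2],[5,50,95]),4))
R=lambda x:cv2.resize(x,(400,400),interpolation=cv2.INTER_CUBIC)
cv2.imwrite("pics/v7.png",np.hstack([R(c["color"][195:295,185:285]),R(a["color"][180:360,210:390])])[...,::-1])
E
```

```text
14.925 [0.44213348 0.12529361 0.26483652] [-0.06317359  0.05010883 -0.28471535] 0.08540713281658288
C [0.5414 0.1242]
line 27 thr 117 px 241.4 216.3 ang -22.24 [-28.   10.6] r [0.061  0.0745]
mark 28 thr 118 px 237.8 219.4 ang -24.69 [-29.4 -19.4] r [0.0492 0.0577]
cross/ring z near [0.0583 0.0618 0.0726]
```

View pics/v7.png

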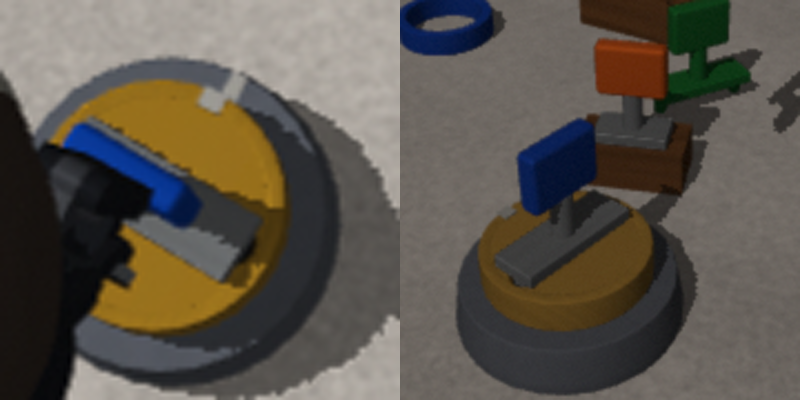

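The mark (212,98) meets the line (237,85). The spanner stands seated flat on the ring, the spare is untouched in its stand, and the gripper is clear. I'm handing the job in.

```bash
python3 -c "
from workcell import env
print(env.finish_job())"
```

```text
the job is handed in; nothing more can be done
None
```

The blue spanner is seated and standing free in the ring, the white mark meets the base line to within about 0.5° by camera measurement, the orange spare was not touched, and the job was handed in at about 15 s.

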